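Step the filter turret to the triangle and take a reading

ROBOT

A 6-joint arm with a two-finger parallel gripper is mounted at the origin on a cart in front of the work surface, level with it; the furniture and walls round the work are solid. World frame = base frame: x ahead of the robot, y to its left, z up, the work surface at z = 0. Lengths are in m, angles in rad, forces in N, time in s.
With the tool pointing down it reaches from about 0.15 to 0.775 m from the base axis. Payload 6.1 kg.
Tool frame: the origin (TCP) lies on the centre line of the jaws, within the pads' length; the fingertips stand 11 mm ahead of it and the grasp point (between the pads) lies 8 mm behind it; y points along the fingers, z is the direction in which the jaws open and shut, and the axes are right-handed (so a half turn about y gives the same grasp; the last joint's range is limited). The gripper opens to 85 mm and grips with 20 to 120 N. Pads are 22 mm wide; open, the fingers measure 114 mm over their backs; the gripper's body (76 mm by 85 mm) begins 54 mm behind the grasp point. The pads swing forward as they close: fully open they stand 13 mm farther back than shut.
Start: joints at [-1.3, 0.126, -0.04, 1.405, 0, 1.571], TCP at [0.14, -0.506, 0.242] pointing down, gripper open.
Joint ranges: [-2.72, 2.72], [-0.95, 1.95], [-1.27, 1.35], [-1.78, 2.02], [-1.46, 1.47], [-3.14, 3.14]. Speed limits (rad/s): [2.39, 2.39, 3.01, 3.14, 3.14, 3.14].

INTERFACE

Orientations are given as a unit quaternion [x, y, z, w].
In Python, from plant import get_state, viewer, hand_in gives the robot as it stands.
- The arm moves only by the tool step_arm, never from a script. Its argument "motion" is a list of rows, each a list of 2 entries, a list of its own where there are three numbers: the shift along the tool's x, y, z in mm, then the turn about the tool's y in rad. In form: [[[x, y, z], roll], ...]. A call has exactly 5 rows; each row is the pose to reach, as a shift and turn from the pose commanded when the call began, along the tool's axes at that moment; what a row does not reach only later rows make up. A row lasts 1/8 s, in which the tool goes at most 62.5 mm and 10.7 degrees, less where a joint would pass 70% of its speed; a pose out of reach is approached as far as the arm can. A call with a gripper value outside its range is refused whole. "gripper" is the opening in per cent of the stroke, from 0 (shut) to 100 (fully open), set as the call begins (left out, the last holds). The fingers move at their own pace and stop on an object; "squeeze" is the grip in N (left out, the last holds). Time passes only in rows, so rows that repeat a pose let the fingers close, or fill a call up. It gives the time, the measured TCP pose, the force and the opening at its end, in the units of the state.
- get_state(): the state, without advancing time (a new reading comes with each control period).
- viewer.grab_frame(name): name is "scene" or "top" or "wrist"; returns the picture (400x640x3 uint8, blue, green, red); there is no depth.
- viewer.camera_model(name): a dict with "mtx" (3x3 intrinsics, pixels), "dist_coeffs" ([k1, k2, p1, p2, k3] as OpenCV has them; the pictures are not rectified), "rvec" (rotation vector, rad) and "tvec" (3), from world to camera coordinates, as OpenCV has them. Camera axes: x right, y down, z forward; pixel columns grow to the right and rows downward; lengths in m; the calibration is good to about 2 mm. A picture is of the moment at which its call begins: read the wrist's pose just before it. camera_model takes no time and is no camera call; for the wrist camera it gives the pose at the moment of the call.
- hand_in(): hands the job in, once; it reports no verdict.
The state is a dict: "time": time; "joint_pos": joint angles; "dq": joint speeds; "joint_torque": joint torques, N m; "ee_pos": TCP position; "orientation": TCP orientation; "force": force on the tool from outside, world axes, zero at the start; "wrist_torque": the same for the moment, N m; "opening": finger opening in m.
Only numpy, scipy, OpenCV 4.12 (cv2) and the standard library are available. Lean on these libraries where they do the work, as an engineer would, in place of code of your own. Each camera call takes 0.05 s, during which the arm holds its last target.

TASK

Push the upright tab of the photometer's filter turret round, click by click, until it points at the triangular mark and the turret has clicked in there, then press the round measuring key on the instrument's housing fully down and let it come up again. Only push with the fingertips or the outside of the fingers: do not pinch the tab or force it, do not press the key before the turret is at the triangle, and leave the small things standing round the instrument alone.

Things in the scene. Friction and masses are not known exactly. Their poses are not given: they have to be found in the camera images.
- turret_axis (a point): On the turret's upright axis at the wheel's top, 52 mm above the table; z up, -x to the instrument's front (half-round side with the marks). The photometer is fixed: grey base, 145 mm radius, 30 mm high; aluminium wheel 128 mm across, hub 32 mm (top 64 mm); a white optical head reaches over the wheel's back, from 30 mm behind the axis, 56 mm wide, top 92 mm.
- tab_center (a point): Middle of the upright metal thumb tab at the wheel's rim, 86 mm from the axis, 74 mm above the table. The tab spans 77 to 95 mm from the axis, is 12 mm wide across the push, and stands from 50 to 86 mm above the table on a flat arm 16 mm clear of the base (its two sides are turret_c3, -y, and turret_c4, +y). Its frame turns with the wheel: -x points outward along the tab.
- tab_aim (a point): The point the tab points at: on the tab's line, 122 mm from the axis (36 mm outside the tab's centre), at the marks' top. It lies on a mark's centre when the tab points straight at that mark.
- turret (a joint): Angle of the wheel, rad: 0 with the tab straight to the front, positive counter-clockwise from above, -1.45 to 1.45. A spring detent clicks at -1.309, -0.785, -0.262, 0.262, 0.785, 1.309, one station per mark; past half-way between two it snaps to the next by itself. Pushing the tab over a click takes about 2 to 4 N. It starts near the middle and settles in one of the two middle stations.
- measure_key (a joint): Travel of the measuring key, m: 0 up, 0.006 fully down, a spring returns it; fully down takes 5 N, and it counts as pressed from 0.004.
- measure_key_top (a point): Centre of the top of the measuring key: a grey round push button, 30 mm across, in a black collar on top of the white housing. It is pressed straight down. The housing spans 70 to 145 mm behind the turret's axis, is 230 mm wide, and its top is 90 mm above the table.
- triangle_center (a point): Centre of the top of the triangular mark, 33 mm long and 33 mm wide (the wanted one); white, 4 mm thick, fixed flat on the base in front of one of the six stations, 122 mm from the turret's axis, top 34 mm above the table. Which mark is at which station varies.
- square_center (a point): Centre of the top of the square mark, 25 mm; white, 4 mm thick, fixed flat on the base in front of one of the six stations, 122 mm from the turret's axis, top 34 mm above the table. Which mark is at which station varies.
- ring_center (a point): Centre of the top of the round mark, 28 mm, with a dark round spot in the middle, so that it looks like a ring; white, 4 mm thick, fixed flat on the base in front of one of the six stations, 122 mm from the turret's axis, top 34 mm above the table. Which mark is at which station varies.
- bar_center (a point): Centre of the top of the narrow bar-shaped mark, 30 x 9 mm; white, 4 mm thick, fixed flat on the base in front of one of the six stations, 122 mm from the turret's axis, top 34 mm above the table. Which mark is at which station varies.
- plus_center (a point): Centre of the top of the cross-shaped mark, 28 mm; white, 4 mm thick, fixed flat on the base in front of one of the six stations, 122 mm from the turret's axis, top 34 mm above the table. Which mark is at which station varies.
- disc_center (a point): Centre of the top of the plain round mark, 28 mm; white, 4 mm thick, fixed flat on the base in front of one of the six stations, 122 mm from the turret's axis, top 34 mm above the table. Which mark is at which station varies.
- weigh_bottle_1: Bystander: small glass weighing bottle with knob lid, 31 mm across, 56 mm high. Loose, near the photometer; origin at the middle of its underside. Leave it alone.
- rubber_stopper: Bystander: small black rubber stopper lying on the table, 29 mm. Loose, near the photometer; origin at the middle of its underside. Leave it alone.
- red_lid_jar: Bystander: small white jar with a screw lid, 45 mm across, 62 mm high. Loose, near the photometer; origin at the middle of its underside. Leave it alone.
- pipette_bulb: Bystander: rubber pipette bulb with its neck up, 49 mm across, 78 mm high. Loose, near the photometer; origin at the middle of its underside. Leave it alone.
- petri_dish: Bystander: shallow clear dish, 62 mm across, 13 mm high. Loose, near the photometer; origin at the middle of its underside. Leave it alone.
- dropper_1: Bystander: small white dropper bottle, 24 mm across, 68 mm high. Loose, near the photometer; origin at the middle of its underside. Leave it alone.

How it is judged:
By the outcome, as a careful person would: the job done as asked, in the order asked, and still so for the second after the job is handed in, with the robot touching nothing.
It also fails if it takes over 38 s, if anything falls off the work surface, if the arm or the gripper's body presses on something with over 40 N, if the wrist force passes 120 N, or if a joint passes its speed limit or range.

## Working session

There is one attempt and no reset: what is moved stays moved. The work goes in short steps, Python scripts to look and compute and a tool call to move; the robot and the scene stay as the last step left them, time stands still between calls to the robot, and variables do not carry over. Pictures are saved under pics/ and viewed, and the job is handed in when it is done.

Besides the shell and the picture viewer there is one more tool, called after "Call:" as name(argument=value, ...), one argument or row to a line, values as JSON. step_arm: Moves the arm, as the interface text tells. Its arguments: {"type":"object","properties":{"motion":{"type":"array"},"gripper":{"type":"number"},"squeeze":{"type":"number"}},"required":["motion"]}

```bash
mkdir -p pics; ls; python3 - <<'E'
from plant import get_state, viewer
import cv2
s=get_state(); print(s)
for n in ("scene","top"):
    cv2.imwrite(f"pics/{n}0.png",viewer.grab_frame(n)); print(n,viewer.camera_model(n))
E
```

```text
pics
{'time': 0.0, 'joint_pos': array([-1.30003580e+00,  1.26405664e-01, -4.06046890e-02,  1.40538302e+00,
        5.20402264e-05,  1.57076997e+00]), 'dq': array([-7.57143046e-04,  9.54450264e-04, -2.07392549e-04,  3.71117905e-05,
        7.81728354e-04, -2.72907124e-04]), 'joint_torque': array([ 2.16474677e-03, -4.35915291e+01,  3.52924061e+01,  1.72284641e-02,
        1.14626537e-04,  6.42310866e-06]), 'ee_pos': array([ 0.14033157, -0.50550356,  0.2415165 ]), 'orientation': array([-0.09550331,  0.70119729, -0.70007337,  0.09538737]), 'force': array([ 0.55384038,  0.4638789 , -0.14994223]), 'wrist_torque': array([ 0.04127472, -0.0005746 , -0.01997449]), 'opening': 0.08548574732303048}
scene {'mtx': array([[452.25851048,   0.        , 313.02298171],
       [  0.        , 452.25851048, 200.55192687],
       [  0.        ,   0.        ,   1.        ]]), 'dist_coeffs': array([-0.02527288,  0.        ,  0.        ,  0.        ,  0.        ]), 'rvec': array([ 1.0542095 , -2.14609089,  1.2667353 ]), 'tvec': array([0.3260931 , 0.28699032, 0.68175035])}
top {'mtx': array([[506.41034124,   0.        , 324.85505057],
       [  0.        , 506.41034124, 204.5699952 ],
       [  0.        ,   0.        ,   1.        ]]), 'dist_coeffs': array([0.04923823, 0.        , 0.        , 0.        , 0.        ]), 'rvec': array([ 2.12212112, -2.12005669,  0.16534177]), 'tvec': array([0.0305346 , 0.5421834 , 1.25821139])}
```

View pics/scene0.png

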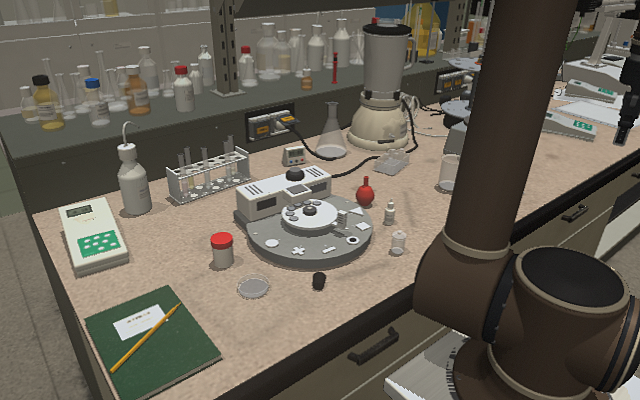

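View pics/top0.png

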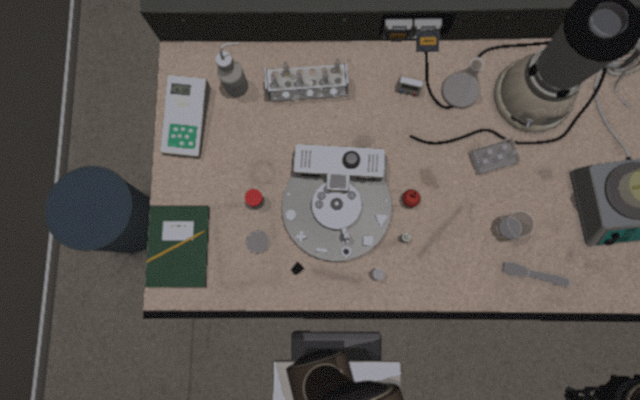

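```bash
cat > h.py <<'E'
import numpy as np,cv2
from plant import get_state, viewer
def ray(cm,uv):
    p=cv2.undistortPoints(np.array([[uv]],float),cm['mtx'],cm['dist_coeffs'])[0,0]
    R=cv2.Rodrigues(np.array(cm['rvec'],float))[0]; t=np.array(cm['tvec']).ravel()
    return -R.T@t, R.T@np.array([p[0],p[1],1.])
def plane(cm,uv,z):
    o,d=ray(cm,uv); return o+d*(z-o[2])/d[2]
def proj(cm,P):
    return cv2.projectPoints(np.array(P,float).reshape(-1,3),np.array(cm['rvec'],float),np.array(cm['tvec'],float),cm['mtx'],cm['dist_coeffs'])[0].reshape(-1,2)
E
python3 - <<'E'
import cv2
a=cv2.imread('pics/top0.png')[130:290,230:430]; cv2.imwrite('pics/topz.png',cv2.resize(a,None,fx=3.75,fy=3.75,interpolation=cv2.INTER_CUBIC))
a=cv2.imread('pics/scene0.png')[150:300,200:420]; cv2.imwrite('pics/scz.png',cv2.resize(a,None,fx=3.6,fy=3.6,interpolation=cv2.INTER_CUBIC))
E
```

```text
(no output)
```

View pics/topz.png

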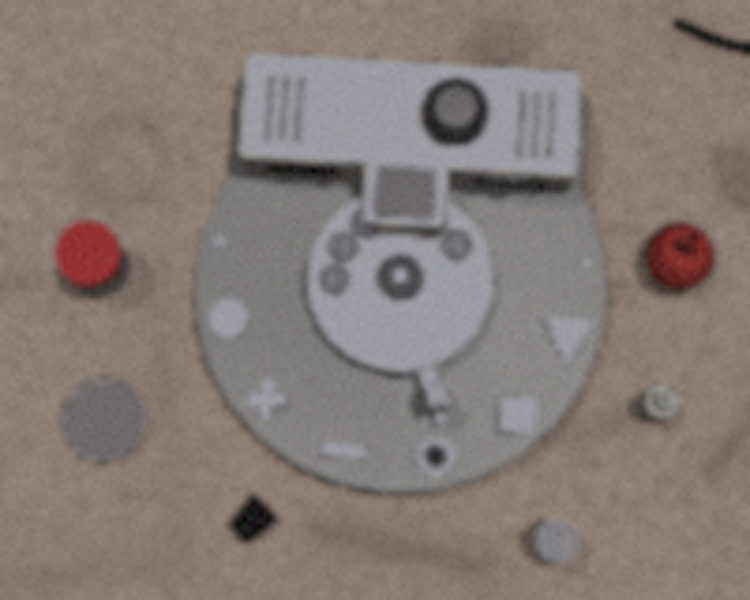

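View pics/scz.png

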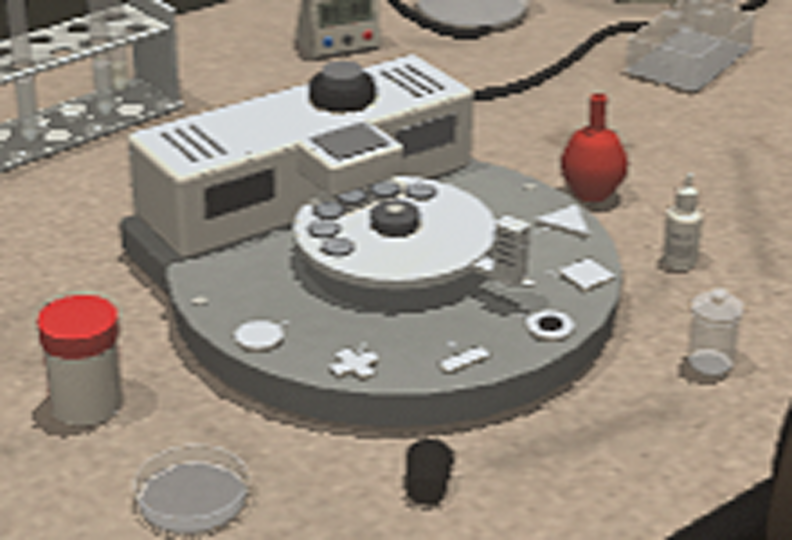

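```bash
python3 - <<'E'
from h import *
im=cv2.imread('pics/top0.png'); cm=viewer.camera_model('top')
g=cv2.cvtColor(im,cv2.COLOR_BGR2GRAY)
f=lambda x,y:(230+(x+.5)/3.75-.5,130+(y+.5)/3.75-.5)
# marks by white threshold
hsv=cv2.cvtColor(im,cv2.COLOR_BGR2HSV)
m=((g>170)).astype(np.uint8)
roi=np.zeros_like(m); roi[130:290,270:400]=1
for th in (160,175):
  m=((g>th)).astype(np.uint8)*roi
  n,l,st,c=cv2.connectedComponentsWithStats(m)
  print(th)
  for i in range(1,n):
    if st[i,4]>12: print(st[i],c[i].round(1),plane(cm,c[i],.034).round(4))
P={}
for n,x,y,z in (('hub',400,277,.064),('key',457,105,.097),('tri',569,333,.034),('sq',518,415,.034),('ring',436,456,.034),('bar',343,450,.034),('plus',267,399,.034),('disc',229,319,.034),('tab',435,405,.08),('jar',88,253,.06),('bulb',680,257,.04),('drop',660,402,.06),('bottle',553,541,.05),('hL',246,56,.09),('hR',578,74,.09),('hR2',574,177,.09),('hL2',240,158,.09)):
  P[n]=plane(cm,f(x,y),z); print(n,P[n].round(4))
# base circle fit from marks
A=np.array([P[k][:2] for k in('tri','sq','ring','bar','plus','disc')])
from scipy.optimize import least_squares
# stations: c+122*(-cos,-sin)(a+yaw)
a=np.array([1.309,.785,.262,-.262,-.785,-1.309])
r=least_squares(lambda p:(p[:2]-.122*np.c_[np.cos(a+p[2]),np.sin(a+p[2])]-A).ravel(),[.4,0,0])
print(r.x, r.fun.round(4).reshape(-1,2))
E
```

```text
160
175
hub [0.542  0.0016 0.064 ]
key [ 0.6534 -0.0367  0.097 ]
tri [ 0.5081 -0.115   0.034 ]
sq [ 0.4513 -0.0792  0.034 ]
ring [ 0.4232 -0.0229  0.034 ]
bar [0.4272 0.0407 0.034 ]
plus [0.4622 0.0931 0.034 ]
disc [0.5179 0.1201 0.034 ]
tab [ 0.4531 -0.0214  0.08  ]
jar [0.5596 0.215  0.06  ]
bulb [ 0.5602 -0.1917  0.04  ]
drop [ 0.4575 -0.1726  0.06  ]
bottle [ 0.3653 -0.1004  0.05  ]
hL [0.6901 0.1062 0.09  ]
hR [ 0.6767 -0.1187  0.09  ]
hR2 [ 0.6053 -0.1149  0.09  ]
hL2 [0.6189 0.1093 0.09  ]
[ 0.54343698  0.00194773 -0.05329258] [[-0.0024  0.0009]
 [ 0.0014 -0.0004]
 [ 0.0009 -0.0004]
 [ 0.0003 -0.0009]
 [-0.0004 -0.0005]
 [ 0.0003  0.0012]]
```

```bash
cat >> h.py <<'E'
from scipy.spatial.transform import Rotation as Ro
C=np.array([.5434,.0019]); YAW=-.053
def plan(targets):
    """targets list of (x,y,z,heading) heading= world angle of tool x; prints shift in tool axes mm & roll"""
    s=get_state(); R=Ro.from_quat(s['orientation']).as_matrix()
    h0=np.arctan2(R[1,0],R[0,0])
    for x,y,z,h in targets:
        d=R.T@(np.array([x,y,z])-s['ee_pos'])*1000
        r=-(h-h0); r=(r+np.pi)%(2*np.pi)-np.pi
        print(d.round(0), 'roll',round(r,3))
def tabpush(tur,gap,half,r=.086):
    """tcp xy for finger centre trailing tab at turret angle"""
    p=tur+YAW; o=-np.array([np.cos(p),np.sin(p)]); t=np.array([np.sin(p),-np.cos(p)])
    return C+o*r-t*(.006+half+gap), np.arctan2(t[1],t[0])
def st():
    s=get_state(); R=Ro.from_quat(s['orientation']).as_matrix()
    print('t',round(s['time'],2),'p',s['ee_pos'].round(4),'hx',round(np.arctan2(R[1,0],R[0,0]),3),'F',s['force'].round(1),'open',round(s['opening'],4),'j6',s['joint_pos'].round(2))
E
python3 - <<'E'
from h import *
st(); print(Ro.from_quat(get_state()['orientation']).as_matrix().round(3))
for t in (.26,.5,.8,1.1): print(t,tabpush(t,0,.011))
p,h=tabpush(.28,.025,.011); print(p,h); plan([(*p,.19,h),(*p,.19,h+np.pi),(*p,.19,h+np.pi/2)])
E
```

```text
t 0.1 p [ 0.1403 -0.5055  0.2416] hx -2.871 F [-0.1  0.5 -0.2] open 0.0856 j6 [-1.3   0.13 -0.04  1.41 -0.    1.57]
[[-0.964 -0.     0.267]
 [-0.267  0.001 -0.964]
 [ 0.    -1.    -0.001]]
0.26 (array([0.45574201, 0.00086194]), np.float64(-1.3637963267948967))
0.5 (array([ 0.45850122, -0.01994484]), np.float64(-1.1237963267948967))
0.8 (array([ 0.46874869, -0.04405848]), np.float64(-0.8237963267948967))
1.1 (array([ 0.48566454, -0.06406678]), np.float64(-0.5237963267948964))
[0.45015392 0.02346776] -1.3437963267948967
[-440.   52. -427.] roll -1.527
[-440.   52. -427.] roll 1.615
[-440.   52. -427.] roll -3.098
```

Call:
step_arm(
  motion=[
    [[-44, 5, -43], -0.15],
    [[-88, 10, -86], -0.3],
    [[-132, 15, -129], -0.45],
    [[-176, 20, -172], -0.6],
    [[-220, 26, -214], -0.76],
  ],
  gripper=0,
)

```text
time: 0.72
ee_pos: [0.2956, -0.239, 0.216]
orientation: [0.35, -0.614, 0.615, -0.35]
force: [0.2, -1.1, -0.2]
opening: -0.0002
```

```bash
python3 - <<'E'
from h import *
st(); p,h=tabpush(.28,.025,.011); plan([(*p,.19,h)])
E
```

```text
t 0.72 p [ 0.2956 -0.239   0.216 ] hx -2.106 F [ 0.2 -1.1 -0.2] open -0.0002 j6 [-0.68 -0.15 -0.37  1.35  0.    1.43]
[-305.   26.   -1.] roll -0.763
```

Call:
step_arm(
  motion=[
    [[-61, 5, 0], -0.16],
    [[-122, 10, 0], -0.32],
    [[-183, 15, 0], -0.48],
    [[-244, 20, 0], -0.63],
    [[-303, 26, 0], -0.76],
  ],
)

```text
time: 1.35
ee_pos: [0.4516, 0.0212, 0.19]
orientation: [0.553, -0.441, 0.441, -0.553]
force: [0.9, -1.3, -0.1]
opening: -0.0
```

```bash
python3 - <<'E'
from h import *
st(); w=viewer.camera_model('wrist'); im=viewer.grab_frame('wrist'); cv2.imwrite('pics/w1.png',im)
cm=viewer.camera_model('scene'); im=viewer.grab_frame('scene'); cv2.imwrite('pics/s1.png',cv2.resize(im[100:300,200:450],None,fx=3,fy=3))
print({k:np.array(v).round(3).tolist() for k,v in w.items()})
p,h=tabpush(.28,.02,.011); plan([(*p,.076,h)])
s=get_state()['ee_pos']; print(proj(w,[s,s+[0,0,-.011],[*C,.064],[.459,-.016,.086]]))
E
```

```text
t 1.35 p [0.4516 0.0212 0.19  ] hx -1.346 F [ 0.9 -1.3 -0.1] open -0.0 j6 [ 0.05 -0.01 -0.3   1.28 -0.    1.39]
{'mtx': [[279.278, 0.0, 320.704], [0.0, 279.278, 198.406], [0.0, 0.0, 1.0]], 'dist_coeffs': [-0.042, 0.0, 0.0, 0.0, 0.0], 'rvec': [-2.81, -0.32, -0.051], 'tvec': [-0.445, -0.101, 0.306]}
[  4. 113.  -2.] roll 0.002
[[322.94726543 257.90242355]
 [322.80511456 248.1976082 ]
 [404.32327554 230.67104574]
 [319.309859   239.1802867 ]]
```

View pics/w1.png

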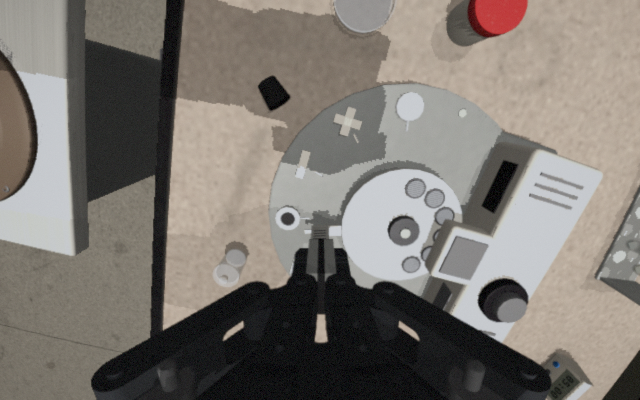

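View pics/s1.png

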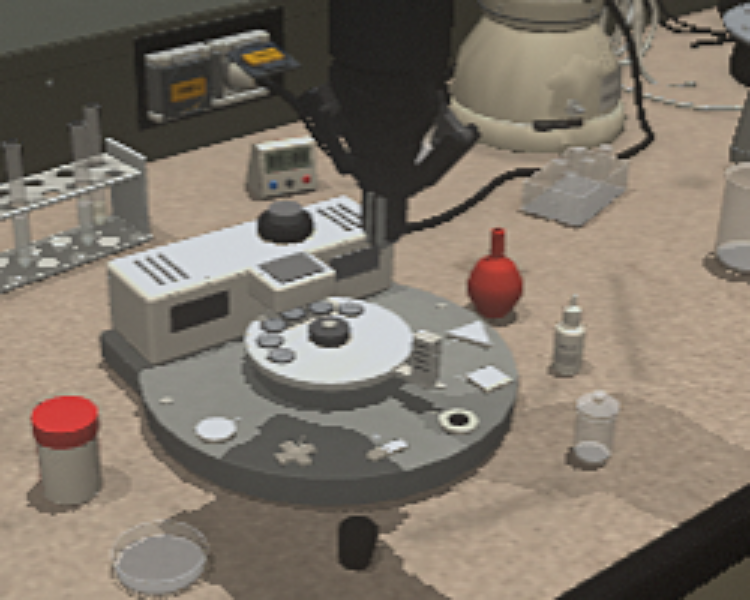

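Call:
step_arm(
  motion=[
    [[0, 30, 0], 0],
    [[0, 60, 0], 0],
    [[2, 90, 0], 0],
    [[3, 113, -1], 0],
    [[3, 113, -1], 0],
  ],
)

```text
time: 2.08
ee_pos: [0.4487, 0.0154, 0.0757]
orientation: [0.553, -0.443, 0.441, -0.551]
force: [-0.2, 0.3, 0.3]
opening: 0.0003
```

```bash
python3 - <<'E'
from h import *
st(); 
cm=viewer.camera_model('scene'); im=viewer.grab_frame('scene'); cv2.imwrite('pics/s2.png',cv2.resize(im[140:290,240:400],None,fx=4,fy=4,interpolation=cv2.INTER_CUBIC))
T=[]
for t in (.28,.38,.48,.58): p,h=tabpush(t,0,.011); T.append((*p,.076,h))
plan(T)
E
```

```text
t 2.08 p [0.4487 0.0154 0.0757] hx -1.352 F [-0.2  0.3  0.3] open 0.0003 j6 [ 0.03  0.04 -0.5   1.03 -0.    1.39]
[17.  1.  2.] roll -0.008
[26.  1.  1.] roll -0.108
[35.  1.  1.] roll -0.208
[44.  1.  1.] roll -0.308
```

View pics/s2.png

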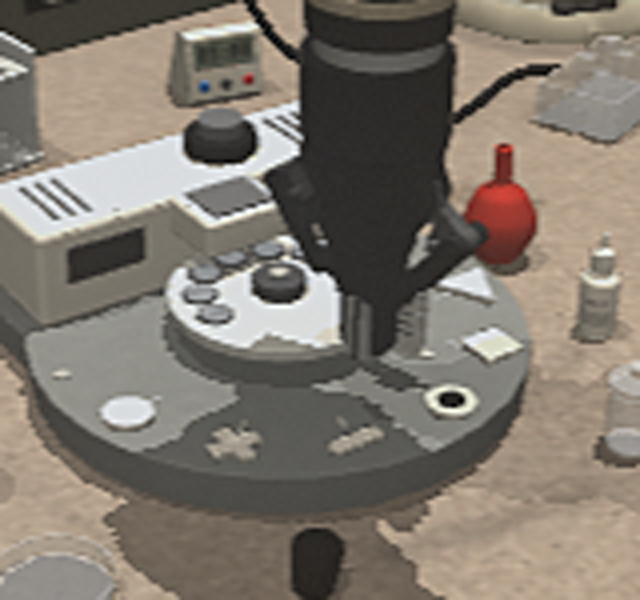

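Call:
step_arm(
  motion=[
    [[7, 0, 1], 0],
    [[13, 0, 1], 0],
    [[18, 0, 1], -0.03],
    [[24, 0, 1], -0.09],
    [[30, 0, 1], -0.15],
  ],
)

```text
time: 2.75
ee_pos: [0.4581, -0.0132, 0.0779]
orientation: [-0.583, 0.399, -0.399, 0.584]
force: [-1.3, 0.7, 0.7]
opening: 0.0002
```

```bash
python3 - <<'E'
from h import *
st(); 
T=[]
for t in (.44,.48,.52,.56,.6): p,h=tabpush(t,0,.011); T.append((*p,.076,h))
plan(T)
E
```

```text
t 2.75 p [ 0.4581 -0.0132  0.0779] hx -1.199 F [-1.3  0.7  0.7] open 0.0002 j6 [-0.03  0.06 -0.48  1.03  0.    1.17]
[ 1.  2. -1.] roll -0.015
[ 5.  2. -2.] roll -0.055
[ 8.  2. -2.] roll -0.095
[12.  2. -3.] roll -0.135
[15.  2. -3.] roll -0.175
```

Call:
step_arm(
  motion=[
    [[4, 1, -1], -0.04],
    [[8, 1, -2], -0.09],
    [[12, 1, -3], -0.13],
    [[14, 1, -3], -0.15],
    [[14, 1, -3], -0.15],
  ],
)

```text
time: 3.38
ee_pos: [0.4607, -0.0275, 0.0766]
orientation: [-0.611, 0.355, -0.355, 0.612]
force: [0.3, -0.3, -0.6]
opening: -0.0001
```

```bash
python3 - <<'E'
from h import *
st(); 
im=viewer.grab_frame('scene'); cv2.imwrite('pics/s3.png',cv2.resize(im[140:290,240:400],None,fx=4,fy=4,interpolation=cv2.INTER_CUBIC))
im=viewer.grab_frame('wrist'); cv2.imwrite('pics/w3.png',im)
T=[]
for t in (.65,.7,.75,.8,.85): p,h=tabpush(t,0,.011); T.append((*p,.076,h))
plan(T)
E
```

```text
t 3.38 p [ 0.4607 -0.0275  0.0766] hx -1.052 F [ 0.3 -0.3 -0.6] open -0.0001 j6 [-0.06  0.06 -0.48  1.03  0.    0.99]
[ 5.  0. -1.] roll -0.078
[10.  0. -1.] roll -0.128
[14.  0. -1.] roll -0.178
[19.  0. -1.] roll -0.228
[23.  0. -1.] roll -0.278
```

View pics/s3.png

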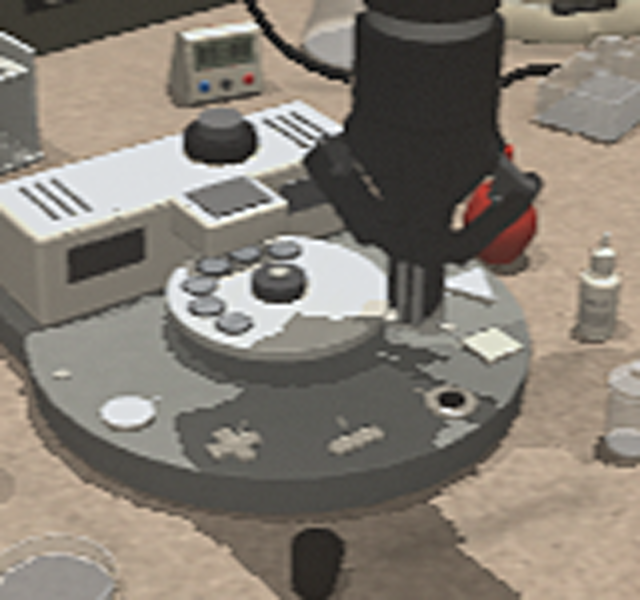

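View pics/w3.png

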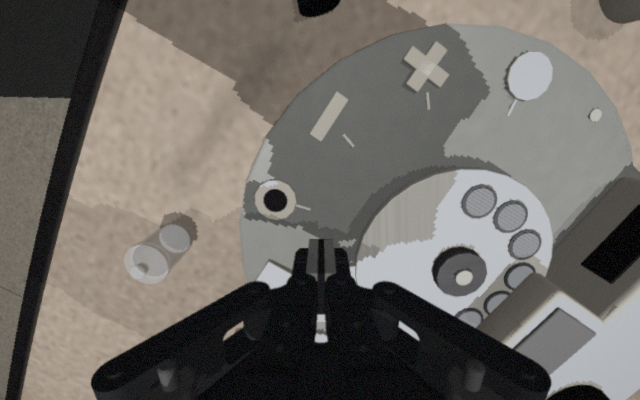

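Call:
step_arm(
  motion=[
    [[5, 0, -1], -0.08],
    [[10, 0, -1], -0.13],
    [[14, 0, -1], -0.18],
    [[19, 0, -1], -0.23],
    [[22, 0, -1], -0.26],
  ],
)

```text
time: 4.1
ee_pos: [0.4704, -0.0464, 0.0763]
orientation: [-0.652, 0.272, -0.272, 0.653]
force: [-0.4, 3.4, 1.1]
opening: -0.0002
```

```bash
python3 - <<'E'
from h import *
st(); 
T=[]
for t in (.88,.93,.98,1.02,1.06,1.1): p,h=tabpush(t,0,.011); T.append((*p,.076,h))
plan(T)
E
```

```text
t 4.1 p [ 0.4704 -0.0464  0.0763] hx -0.79 F [-0.4  3.4  1.1] open -0.0002 j6 [-0.1   0.08 -0.46  1.03  0.    0.69]
[ 4.  0. -1.] roll -0.046
[ 8.  0. -1.] roll -0.096
[13.  0. -2.] roll -0.146
[16.  0. -2.] roll -0.186
[20.  0. -2.] roll -0.226
[23.  0. -2.] roll -0.266
```

Call:
step_arm(
  motion=[
    [[4, 0, -1], -0.05],
    [[8, 0, -1], -0.1],
    [[13, 0, -2], -0.15],
    [[17, 0, -2], -0.19],
    [[20, 0, -2], -0.23],
  ],
)

```text
time: 4.72
ee_pos: [0.4831, -0.0626, 0.0762]
orientation: [0.68, -0.195, 0.195, -0.68]
force: [-0.7, -0.4, 0.1]
opening: 0.0002
```

```bash
python3 - <<'E'
from h import *
st(); 
im=viewer.grab_frame('scene'); cv2.imwrite('pics/s4.png',cv2.resize(im[140:290,240:400],None,fx=4,fy=4,interpolation=cv2.INTER_CUBIC))
im=viewer.grab_frame('wrist'); cv2.imwrite('pics/w4.png',im)
T=[]
for t in (1.1,1.15): p,h=tabpush(t,0,.011); T.append((*p,.076,h))
plan(T)
E
```

```text
t 4.72 p [ 0.4831 -0.0626  0.0762] hx -0.56 F [-0.7 -0.4  0.1] open 0.0002 j6 [-0.13  0.11 -0.43  1.03 -0.    0.43]
[3. 0. 0.] roll -0.037
[ 7.  0. -1.] roll -0.087
```

View pics/s4.png

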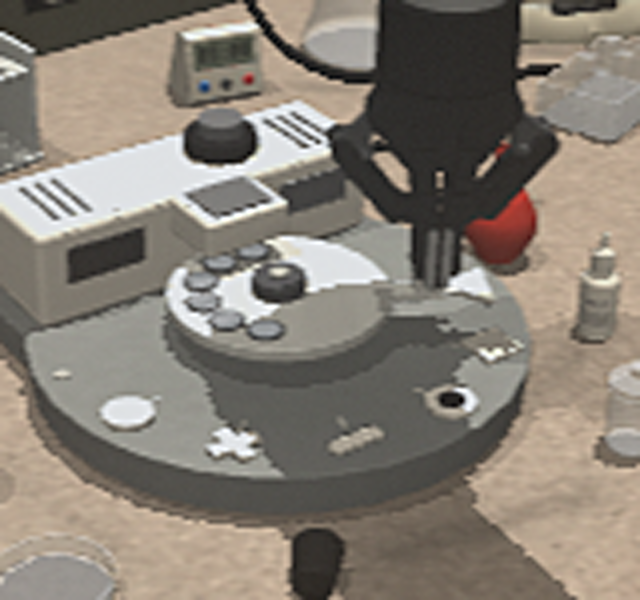

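View pics/w4.png

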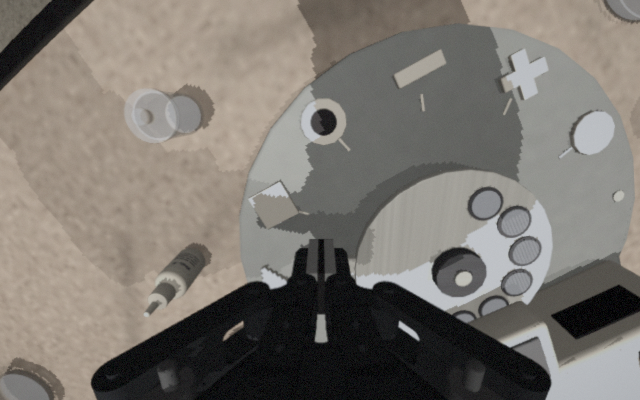

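Call:
step_arm(
  motion=[
    [[-10, 0, 0], 0],
    [[-25, 0, 0], 0],
    [[-25, -30, 0], 0],
    [[-25, -75, 0], 0],
    [[-25, -115, 0], 0],
  ],
)

```text
time: 5.45
ee_pos: [0.4608, -0.0485, 0.1928]
orientation: [-0.679, 0.196, -0.196, 0.68]
force: [0.7, 0.1, 0.1]
opening: -0.0002
```

```bash
python3 - <<'E'
from h import *
st(); 
cm=viewer.camera_model('scene');im=viewer.grab_frame('scene'); cv2.imwrite('pics/s5.png',cv2.resize(im[140:290,240:400],None,fx=4,fy=4,interpolation=cv2.INTER_CUBIC))
w=viewer.camera_model('wrist'); im=viewer.grab_frame('wrist'); cv2.imwrite('pics/w5.png',im)
for t in (.785,1.309):
  p=t+YAW; o=-np.array([np.cos(p),np.sin(p)])
  Q=[[*(C+.086*o),.086],[*(C+.122*o),.034]]
  print(t,proj(w,Q),(proj(cm,Q)-[240,140])*4)
E
```

```text
t 5.45 p [ 0.4608 -0.0485  0.1928] hx -0.561 F [0.7 0.1 0.1] open -0.0002 j6 [-0.1   0.01 -0.27  1.29  0.    0.46]
0.785 [[323.45425461 215.17544438]
 [291.60804721 189.32871222]] [[428.2261585  256.68287931]
 [487.31474964 343.13974829]]
1.309 [[322.52367437 256.9437242 ]
 [292.45756058 240.82535225]] [[416.27620066 218.18961989]
 [467.93307757 285.9795596 ]]
```

View pics/s5.png

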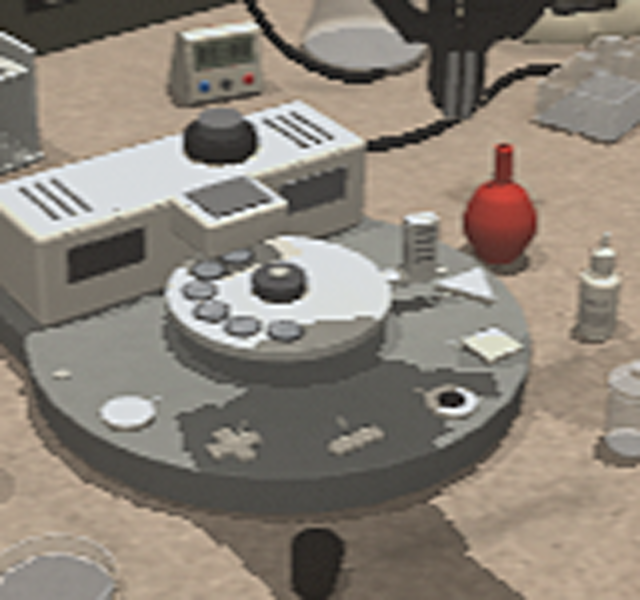

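View pics/w5.png

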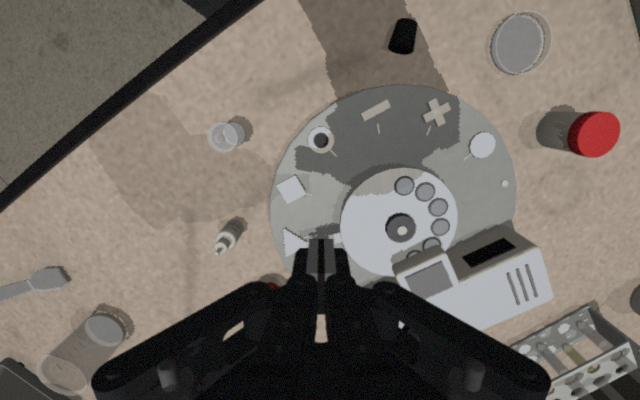

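```bash
python3 - <<'E'
from h import *
ct=viewer.camera_model('top'); cs=viewer.camera_model('scene')
ut=(230+(457+.5)/3.75-.5,130+(104+.5)/3.75-.5); us=(240+(222+.5)/4-.5,140+(122+.5)/4-.5)
o1,d1=ray(ct,ut);o2,d2=ray(cs,us)
A=np.c_[d1,-d2]; x=np.linalg.lstsq(A,o2-o1,rcond=None)[0]
a,b=o1+d1*x[0],o2+d2*x[1]; print(a,b)
k=(a+b)/2
for z in(.097,.102,.107): print(plane(ct,ut,z),plane(cs,us,z))
h=-1.2
plan([(.50,-.045,.2,h),(k[0],k[1],.2,h),(k[0],k[1],.125,h)])
E
python3 -c "
import cv2
a=cv2.imread('pics/scene0.png')[160:200,275:320];cv2.imwrite('pics/kz.png',cv2.resize(a,None,fx=12,fy=12,interpolation=cv2.INTER_CUBIC))"
```

```text
[ 0.65070406 -0.03626299  0.10942565] [ 0.64920782 -0.03804244  0.10907622]
[ 0.65411249 -0.03668892  0.097     ] [ 0.66977558 -0.05296531  0.097     ]
[ 0.65274096 -0.03651753  0.102     ] [ 0.66125977 -0.04678669  0.102     ]
[ 0.65136943 -0.03634613  0.107     ] [ 0.65274397 -0.04060807  0.107     ]
[29. -4. 23.] roll 0.639
[152.  -3. 109.] roll 0.639
[152.  72. 109.] roll 0.639
```

View pics/kz.png

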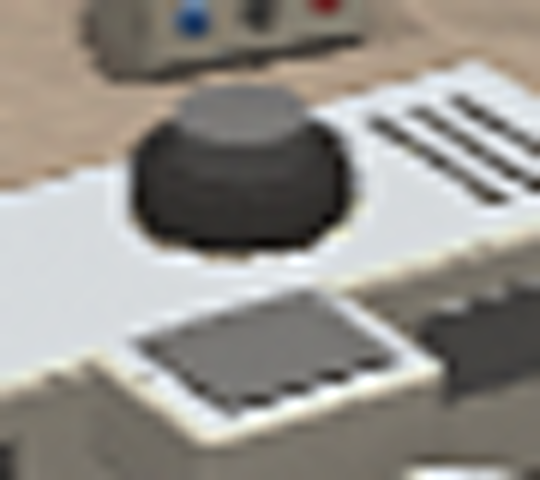

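```bash
python3 - <<'E'
from h import *
plan([(.650,-.037,.2,-.561),(.650,-.037,.133,-.561)])
E
```

```text
[152.  -3. 109.] roll 0.0
[152.  64. 109.] roll 0.0
```

Call:
step_arm(
  motion=[
    [[38, -3, 27], 0],
    [[76, -3, 55], 0],
    [[114, -3, 82], 0],
    [[152, -3, 109], 0],
    [[152, 30, 109], 0],
  ],
)

```text
time: 6.18
ee_pos: [0.6523, -0.0369, 0.1613]
orientation: [-0.679, 0.194, -0.197, 0.68]
force: [-0.1, -0.4, -1.5]
opening: -0.0001
```

```bash
python3 - <<'E'
from h import *
st()
cm=viewer.camera_model('scene');im=viewer.grab_frame('scene'); cv2.imwrite('pics/s6.png',cv2.resize(im[120:270,220:380],None,fx=4,fy=4,interpolation=cv2.INTER_CUBIC))
w=viewer.camera_model('wrist'); im=viewer.grab_frame('wrist'); cv2.imwrite('pics/w6.png',im)
print(proj(w,[[.65,-.037,.11],[.65,-.037,get_state()['ee_pos'][2]-.011]]))
plan([(.650,-.037,.2,-.561),(.650,-.037,.133,-.561)])
E
```

```text
t 6.17 p [ 0.6523 -0.0369  0.1613] hx -0.56 F [-0.1 -0.4 -1.5] open -0.0001 j6 [-0.06  0.38  0.11  1.3   0.    0.5 ]
[[322.06617756 230.46085169]
 [322.1314675  255.78780532]]
[  3. -44.   2.] roll 0.001
[ 3. 23.  2.] roll 0.001
```

View pics/w6.png

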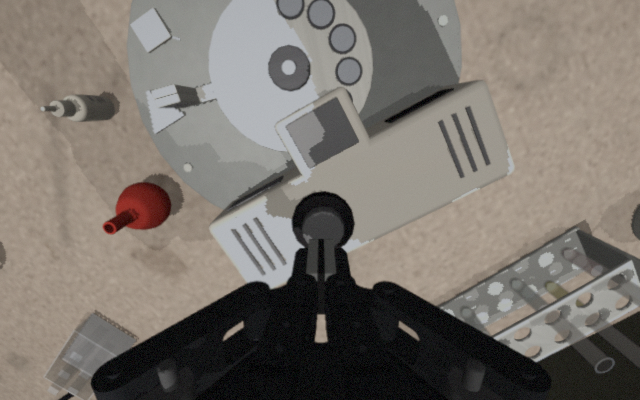

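View pics/s6.png

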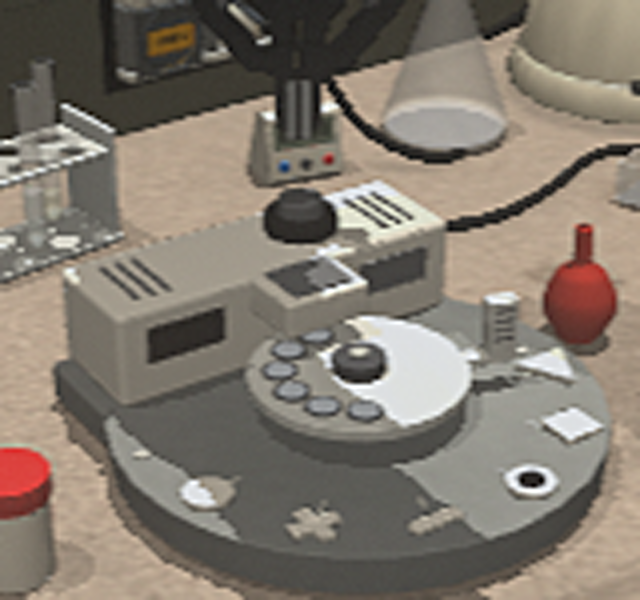

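Call:
step_arm(
  motion=[
    [[1, 8, 1], 0],
    [[1, 16, 1], 0],
    [[2, 24, 1], 0],
    [[2, 30, 1], 0],
    [[2, 34, 1], 0],
  ],
)

```text
time: 6.9
ee_pos: [0.6507, -0.038, 0.127]
orientation: [0.679, -0.196, 0.196, -0.679]
force: [-0.7, 0.1, 0.0]
opening: 0.0001
```

```bash
python3 - <<'E'
from h import *
st()
im=viewer.grab_frame('scene'); cv2.imwrite('pics/s7.png',cv2.resize(im[140:200,260:330],None,fx=8,fy=8,interpolation=cv2.INTER_CUBIC))
plan([(.650,-.037,.12,-.561)])
E
```

```text
t 6.9 p [ 0.6507 -0.038   0.127 ] hx -0.561 F [-0.7  0.1  0. ] open 0.0001 j6 [-0.06  0.39  0.04  1.23 -0.    0.5 ]
[-1.  7.  1.] roll 0.0
```

View pics/s7.png

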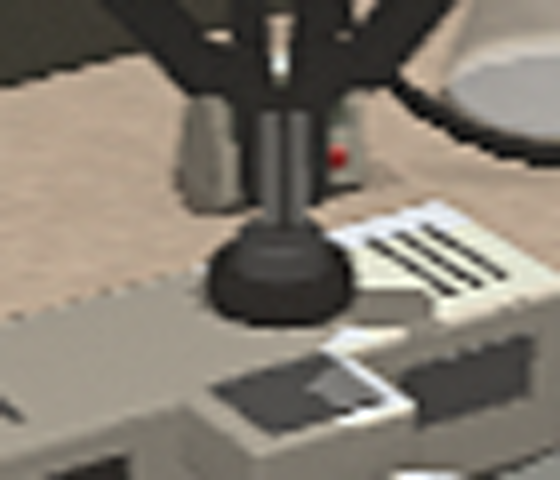

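Just above the key, centred. Pressing in small steps.

Call:
step_arm(
  motion=[
    [[0, 2, 0], 0],
    [[0, 4, 0], 0],
    [[0, 6, 0], 0],
    [[0, 8, 0], 0],
    [[0, 8, 0], 0],
  ],
)

```text
time: 7.58
ee_pos: [0.651, -0.038, 0.1196]
orientation: [-0.679, 0.196, -0.196, 0.68]
force: [-0.3, 0.3, 4.0]
opening: -0.0
```

Call:
step_arm(
  motion=[
    [[0, 1, 0], 0],
    [[0, 1, 0], 0],
    [[0, 2, 0], 0],
    [[0, 2, 0], 0],
    [[0, 2, 0], 0],
  ],
)

```text
time: 8.2
ee_pos: [0.651, -0.0379, 0.1174]
orientation: [-0.679, 0.196, -0.196, 0.68]
force: [-0.2, 0.2, 4.2]
opening: 0.0001
```

Call:
step_arm(
  motion=[
    [[0, 1, 0], 0],
    [[0, 1, 0], 0],
    [[0, 2, 0], 0],
    [[0, 2, 0], 0],
    [[0, 2, 0], 0],
  ],
)

```text
time: 8.82
ee_pos: [0.6511, -0.038, 0.117]
orientation: [-0.679, 0.195, -0.196, 0.68]
force: [-3.2, 0.7, 12.0]
opening: 0.0002
```

```bash
python3 - <<'E'
from h import *
st()
im=viewer.grab_frame('scene'); cv2.imwrite('pics/s8.png',cv2.resize(im[140:200,260:330],None,fx=8,fy=8,interpolation=cv2.INTER_CUBIC))
im=viewer.grab_frame('wrist'); cv2.imwrite('pics/w8.png',cv2.resize(im[120:320,200:440],None,fx=3,fy=3))
st()
E
```

```text
t 8.82 p [ 0.6511 -0.038   0.117 ] hx -0.561 F [-3.2  0.7 12. ] open 0.0002 j6 [-0.06  0.39  0.03  1.21 -0.    0.5 ]
t 8.93 p [ 0.6511 -0.0379  0.1169] hx -0.561 F [-3.1  0.4 12.8] open 0.0002 j6 [-0.06  0.39  0.03  1.21  0.    0.5 ]
```

View pics/s8.png

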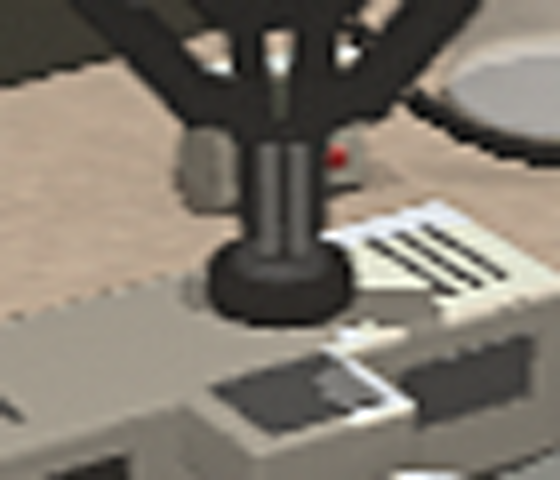

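View pics/w8.png

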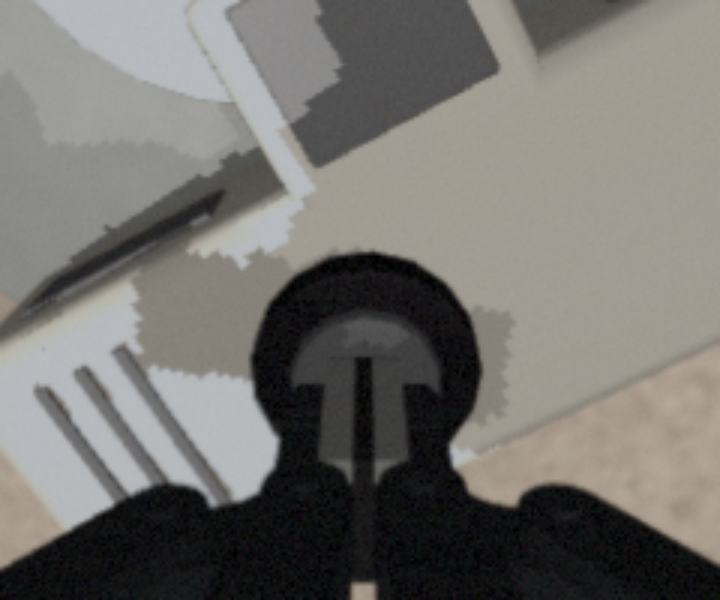

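Call:
step_arm(
  motion=[
    [[0, -1, 0], 0],
    [[0, -2, 0], 0],
    [[0, -3, 0], 0],
    [[0, -3, 0], 0],
    [[0, -3, 0], 0],
  ],
)

```text
time: 9.55
ee_pos: [0.651, -0.038, 0.1182]
orientation: [-0.679, 0.196, -0.196, 0.68]
force: [0.4, -0.3, 4.6]
opening: -0.0004
```

Call:
step_arm(
  motion=[
    [[0, -1, 0], 0],
    [[0, -2, 0], 0],
    [[0, -2, 0], 0],
    [[0, -2, 0], 0],
    [[0, -2, 0], 0],
  ],
)

```text
time: 10.18
ee_pos: [0.651, -0.038, 0.1202]
orientation: [0.679, -0.196, 0.196, -0.679]
force: [1.8, -0.4, 2.8]
opening: 0.0005
```

Call:
step_arm(
  motion=[
    [[0, -1, 0], 0],
    [[0, -1, 0], 0],
    [[0, -1, 0], 0],
    [[0, -1, 0], 0],
    [[0, -1, 0], 0],
  ],
)

```text
time: 10.8
ee_pos: [0.6508, -0.0379, 0.1212]
orientation: [0.679, -0.196, 0.196, -0.679]
force: [1.8, -0.8, 3.0]
opening: -0.0003
```

Call:
step_arm(
  motion=[
    [[0, -1, 0], 0],
    [[0, -1, 0], 0],
    [[0, -1, 0], 0],
    [[0, -1, 0], 0],
    [[0, -1, 0], 0],
  ],
)

```text
time: 11.42
ee_pos: [0.6507, -0.0379, 0.1222]
orientation: [0.68, -0.196, 0.196, -0.679]
force: [0.7, 0.7, 2.4]
opening: -0.0003
```

Call:
step_arm(
  motion=[
    [[0, -1, 0], 0],
    [[0, -1, 0], 0],
    [[0, -1, 0], 0],
    [[0, -1, 0], 0],
    [[0, -1, 0], 0],
  ],
)

```text
time: 12.05
ee_pos: [0.6507, -0.0379, 0.1232]
orientation: [0.68, -0.196, 0.196, -0.679]
force: [-0.6, 1.0, 0.2]
opening: 0.0001
```

Call:
step_arm(
  motion=[
    [[0, -10, 0], 0],
    [[0, -30, 0], 0],
    [[0, -60, 0], 0],
    [[-45, -90, -30], 0],
    [[-90, -100, -60], 0],
  ],
)

```text
time: 12.68
ee_pos: [0.5427, -0.0409, 0.2255]
orientation: [-0.679, 0.195, -0.197, 0.68]
force: [0.7, 0.4, -0.1]
opening: 0.0001
```

```bash
python3 - <<'E'
from h import *
st()
im=viewer.grab_frame('scene'); cv2.imwrite('pics/s9.png',cv2.resize(im[140:300,220:430],None,fx=3.7,fy=3.7,interpolation=cv2.INTER_CUBIC))
im=viewer.grab_frame('wrist'); cv2.imwrite('pics/w9.png',im)
E
```

```text
t 12.68 p [ 0.5427 -0.0409  0.2255] hx -0.561 F [ 0.7  0.4 -0.1] open 0.0001 j6 [-0.08  0.16 -0.04  1.37  0.    0.49]
```

View pics/s9.png

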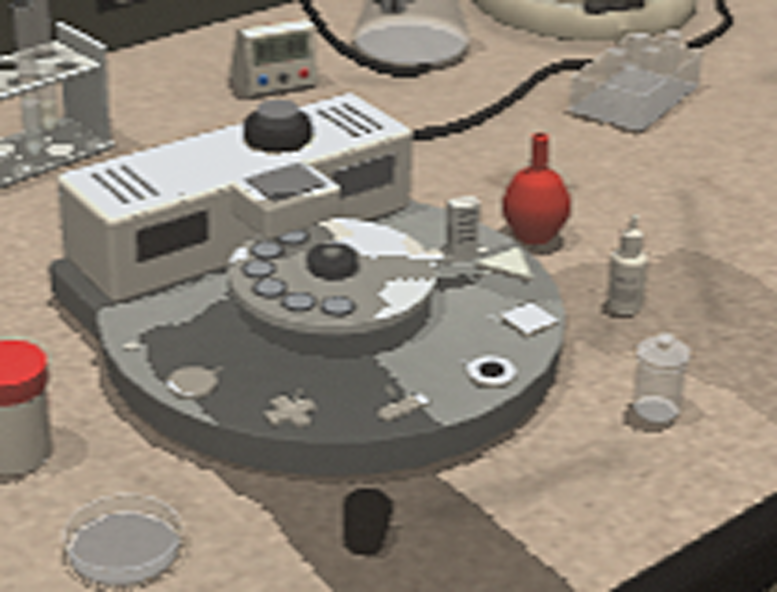

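View pics/w9.png

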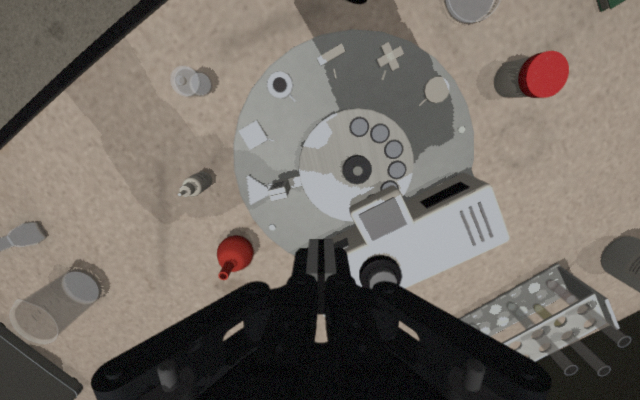

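Call:
step_arm(
  motion=[
    [[0, -5, 0], 0],
    [[0, -5, 0], 0],
    [[0, -5, 0], 0],
    [[0, -5, 0], 0],
    [[0, -5, 0], 0],
  ],
)

```text
time: 13.4
ee_pos: [0.5429, -0.0409, 0.2278]
orientation: [0.68, -0.196, 0.195, -0.679]
force: [-0.1, -0.8, -0.3]
opening: -0.0001
```

```bash
python3 - <<'E'
from h import *
from plant import hand_in
st(); print(hand_in())
E
```

```text
t 13.4 p [ 0.5429 -0.0409  0.2278] hx -0.561 F [-0.1 -0.8 -0.3] open -0.0001 j6 [-0.08  0.16 -0.03  1.38  0.    0.49]
the job is handed in; nothing more can be done
None
```

The turret is at the triangle and the measuring key has been pressed and released; I handed the job in at 13.4 s with the arm clear of everything.

- **Turret:** I pushed the tab with the side of the shut fingers over two clicks, from the ring past the square to the triangle. It snapped in by itself, with the push force at about 3.4 N in the readings and near zero afterwards. The scene and wrist pictures show the tab pointing at the triangle. Its top was about 5 pixels in the 4x enlargement (about 1 px in the picture) from where the last station should put it.
- **Key:** I pressed it only after that check, down to a hard stop where the force rose from about 4 N to about 13 N. On the way up, contact was lost 5.2 to 6.2 mm above the stop, which fits the full 6 mm of travel. The last pictures show the key up again.
- **Limits of the check:** I had no direct reading of key travel, so "fully down" rests on force and height. While the key was down, the fingertips sat very close to the collar's edge, so part of that stop force may have come from the collar.
- **Bystanders:** All six still stand in the last pictures, apparently untouched.

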